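# Roll a tube into the vee of a drilling jig and set it up for cross-drilling

## Task

Set the long steel tube up for cross-drilling without ever grasping or lifting it: with your fingertips against its side, roll it along the bench and up the jig's ramp until it drops into the vee, then push it endways along the vee until its far end is against the jig's metal end stop. Then push the black knob of the drill-guide arm round until the arm lies square across the tube against its stop, and take your hand away. Leave the loose things lying round the work where they are.

Things in the scene. Friction and masses are not known exactly. Their poses are not given: they have to be found in the camera images.
- tube: Steel tube lying on the bench, diameter 42.4 mm, 140 mm long, 0.25 to 0.5 kg. Origin on its axis at mid length; x along the tube. Oiled (friction 0.25): rolls easily if the fingertips reach 10 mm below its mid height; pushed by tips higher up it wedges. It starts beyond the ramp, within 0.12 rad of the groove, 130 to 180 mm from it, its far end 20 to 40 mm short of the stop along jig x.
- jig: Tube-drilling jig fixed to the bench: hardwood block with a straight 90 degree vee groove, 125 mm long (x = -65 to +60 mm). Origin on the bench under the root of the vee; x along the groove away from the robot, y across it towards the ramp side, z up. Root of the vee 4 mm above the bench; the -y flank rises to 34 mm at y = -30 mm, then a flat top runs on to y = -64 mm.
- ramp_foot (a point): Lower edge of the ramp, level with the bench, at jig x = 0, y = 89 mm. The ramp, as long as the block, slopes straight up from here to the crest at y = 20 mm. Axes as the jig's.
- ramp_crest (a point): Top of the ramp, 21 mm above the bench, at jig x = 0, y = 18.5 mm. The crest is flat from y = 20 to 17 mm; beyond it the vee's flank falls to the root at y = 0. Axes as the jig's.
- stop_face (a point): Middle of the working face of the end stop (aluminium plate 58 mm high, 10 mm thick, y from -37 to +15 mm), at jig x = +60, y = 0, z = 34 mm; the face looks to jig -x.
- jig_vee (a point): Point on the axis that a tube seated in the vee has: jig x = 0, y = 0, z = 34 mm (the tube's top is then at 55 mm). With its end against the stop a seated tube has its mid point at jig x = -10 mm and its near end sticks 15 mm out of the block. Axes as the jig's.
- bush_arm (a joint): Drill-guide arm, a dark steel bar 24 mm wide, 58 to 66 mm above the bench, on an upright pivot at jig x = +15, y = -47 mm. 0: points to jig -x, clear of the groove; grows clockwise seen from above; 1.571 (its stop): square across the groove, pointing to jig +y, 3 mm above a seated tube. Starts at 0 to 0.4; friction (0.08 N m, 1 N at the knob) holds it where it is left.
- guide_knob (a point): Middle of the black knob at the arm's outer end, 82 mm from the pivot: upright cylinder 20 mm in diameter, from 66 to 100 mm above the bench; this point is 84 mm above the bench.
- short_stub: Bystander: short piece of the same tube, 42.4 mm in diameter, 48 mm high, standing on end. Origin at the centre of its underside.
- sanding_block: Bystander: brown sanding block 66 x 110 x 33 mm. Origin at the centre of its underside.
- marker: Bystander: black and blue marker pen 128 mm long, 18 mm thick, lying along its own y. Origin at the centre of its underside.
- pencil: Bystander: red pencil 173 mm long, 7 mm thick, lying along its own y on the raised wooden strip behind the work (36 mm above the bench). Origin at the centre of its underside.
- spring_clamp: Bystander: black spring clamp 62 x 111 x 23 mm. Origin at the centre of its underside.

How it is judged:
By the outcome, as a careful person would: the job done as asked, in the order asked, and still so for the second after the job is handed in, with the robot touching nothing.
It also fails if it takes over 58 s, if anything falls off the work surface, if the arm or the gripper's body presses on something with over 40 N, if the wrist force passes 120 N, or if a joint passes its speed limit or range.

## Robot

A 6-joint arm with a two-finger parallel gripper is mounted at the origin on a cart in front of the work surface, level with it; the furniture and walls round the work are solid. World frame = base frame: x ahead of the robot, y to its left, z up, the work surface at z = 0. Lengths are in m, angles in rad, forces in N, time in s.
With the tool pointing down it reaches from about 0.4 to 0.925 m from the base axis. Payload 12.5 kg.
Tool frame: the origin (TCP) lies where the fingers leave the gripper's body, on its centre line; the fingertips stand 78 mm ahead of it and the grasp point (between the pads) lies 59 mm ahead of it; z points along the fingers, x is the direction in which the jaws open and shut, and the axes are right-handed (so a half turn about z gives the same grasp; the last joint's range is limited). The gripper opens to 95 mm and grips with 3 to 60 N. Pads are 20 mm wide; open, the fingers measure 119 mm over their backs; the gripper's body (75 mm by 180 mm) begins 59 mm behind the grasp point.
Start: joints at [-1.352, 0.491, 1.559, -0, 1.092, -0.106], TCP at [0.199, -0.592, 0.292] pointing down, gripper open.
Joint ranges: [-3.1, 3.1], [-0.84, 2.19], [0.05, 2.79], [-1.13, 4.28], [0.06, 2.93], [-2.69, 2.69]. Speed limits (rad/s): [2.22, 2.22, 2.79, 3.14, 3.14, 3.14].

## Interface

Orientations are given as a rotation vector (axis times angle).
In Python, from station import arm, imaging, get_t, get_joints, get_joint_velocities, get_tau, get_ee_pos, get_ee_rot, get_ft_force, get_torque, get_gripper_width gives the robot as it stands. Calls block until the motion is done:
- arm.move_pose(position, orientation): joint-space move of the TCP to a pose.
- arm.servo_line(position, speed=0.15, frame=None): straight line of the TCP; frame=None keeps the orientation; speed is the mean speed in m/s.
- arm.movej(angles): joint-space move.
- arm.grip(opening, grasp_force=None): finger opening in m; grasp_force is the grip in N (None keeps the last); returns when the fingers have stopped.
- arm.dwell(seconds).
- arm.inverse_kinematics(position, orientation): joint angles nearest the present ones, or None.
- imaging.read_camera(name): name is "side" or "top"; returns a dict with "pixels" (384x512x3 uint8, blue, green, red), "mtx" (3x3 intrinsics, pixels), "rvec" (rotation vector, rad) and "tvec" (3), from world to camera coordinates, as OpenCV has them. Camera axes: x right, y down, z forward; pixel columns grow to the right and rows downward; lengths in m; the calibration is good to about 2 mm. A picture is of the moment at which its call begins. There is no depth.
A pose or a line that the arm cannot do raises arm.Unreachable and nothing moves.
- arm.job_done(): hands the job in, once; it reports no verdict.
Readings, each from a call of its own:
- get_t(): time.
- get_joints(): joint angles.
- get_joint_velocities(): joint speeds.
- get_tau(): joint torques, N m.
- get_ee_pos(): TCP position.
- get_ee_rot(): TCP orientation.
- get_ft_force(): force on the tool from outside, world axes, zero at the start.
- get_torque(): the same for the moment, N m.
- get_gripper_width(): finger opening in m.
Only numpy, scipy, OpenCV 4.12 (cv2) and the standard library are available. Lean on these libraries where they do the work, as an engineer would, in place of code of your own. Each camera call takes 0.05 s, during which the arm holds its last target. There are 200 camera calls.

## Working session

There is one attempt and no reset: what is moved stays moved. The work goes in short steps, each a Python script; the robot and the scene stay as the last script left them, time stands still between calls to the robot, and variables do not carry over. Pictures are saved under pics/ and viewed, about 8 in all and at most 12, crops included, and the job is handed in when it is done.

```bash
ls; mkdir -p pics
python3 - <<'E'
from station import *
import cv2
for n in("top","side"):
    c=imaging.read_camera(n); cv2.imwrite(f"pics/{n}0.png",c["pixels"]); print(n,c["mtx"].tolist(),c["rvec"],c["tvec"])
print(get_t(),get_ee_pos(),get_ee_rot(),get_ft_force())
E
```

```text
pics
top [[384.4288811581862, 0.0, 259.01942781802217], [0.0, 384.4288811581862, 188.86598097148507], [0.0, 0.0, 1.0]] [ 2.12526055 -2.15475746  0.19383444] [0.24163485 0.53150697 0.94025203]
side [[363.39238488639745, 0.0, 256.3731560653965], [0.0, 363.39238488639745, 189.99615597705906], [0.0, 0.0, 1.0]] [ 1.92068222 -0.02517734  0.03134275] [-0.51257446  0.18198666  0.80735792]
0.1 [ 0.19943171 -0.59218092  0.29172879] [-2.55090157e+00  1.83263942e+00  1.17873910e-03] [-0.52865317  0.2991471   0.06069917]
```

View pics/top0.png

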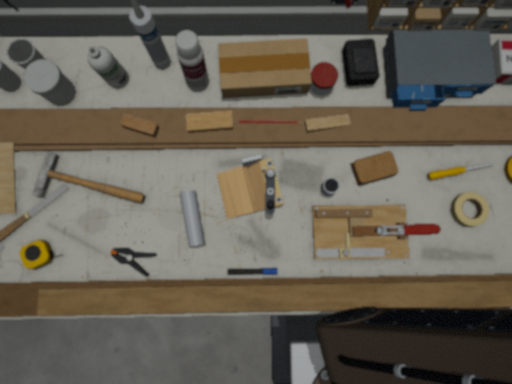

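View pics/side0.png

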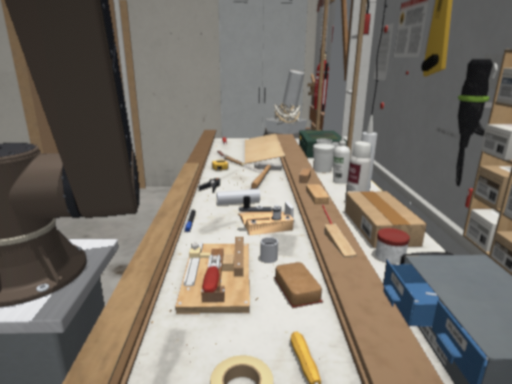

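The top view shows the tube at about (192,218), the jig block around (245,190), the stop near (251,159), the arm and knob near (270,165–205), the marker at (252,271) and the stub at (330,186). I'll zoom in on this area.

Run:
```python
import cv2
a=cv2.imread("pics/top0.png")[140:260,165:305]
b=cv2.imread("pics/side0.png")[170:250,190:310]
cv2.imwrite("pics/c0.png",cv2.resize(a,None,fx=5,fy=5,interpolation=cv2.INTER_CUBIC))
cv2.imwrite("pics/s0.png",cv2.resize(b,None,fx=6,fy=6,interpolation=cv2.INTER_CUBIC))
```

```text
(no output)
```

View pics/c0.png

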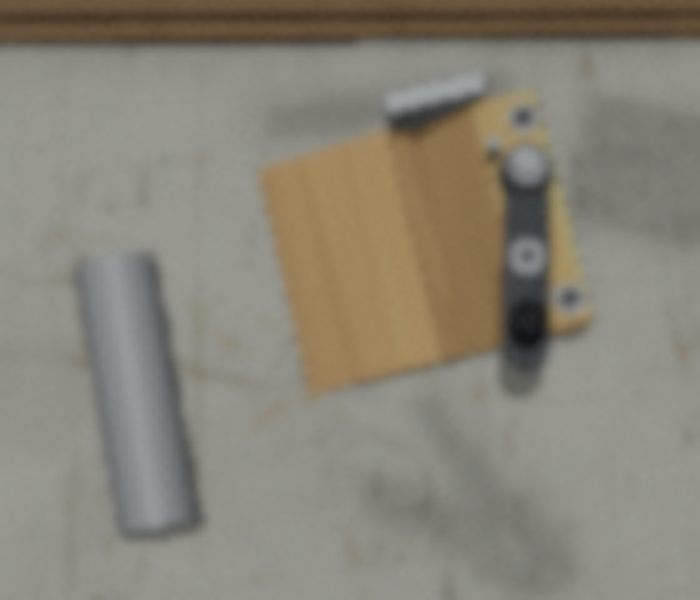

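View pics/s0.png

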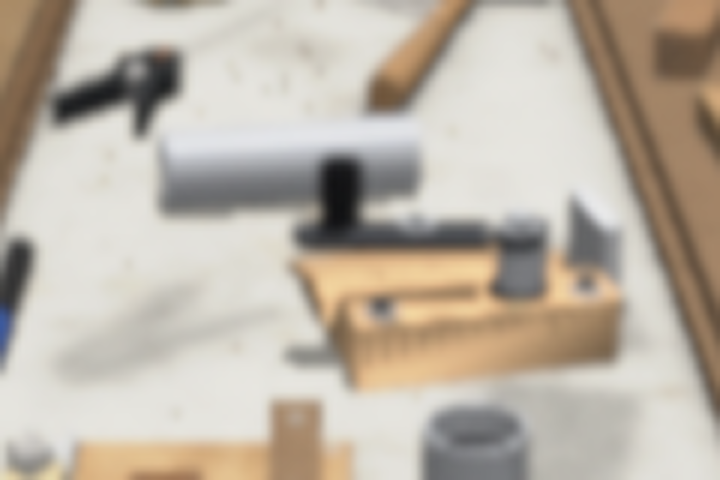

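The crops give good feature points: the jig corners, the tube ends, the knob top and the pivot. Next I'll fit the jig's x, y and yaw from those points in both views, and locate the tube and knob.

```bash
cat > h.py <<'E'
import numpy as np, cv2
from scipy.spatial.transform import Rotation as Ro
from scipy.optimize import least_squares
from station import *
def cams(): return {n:imaging.read_camera(n) for n in("top","side")}
def proj(c,P): return cv2.projectPoints(np.float64(P).reshape(-1,1,3),c["rvec"],c["tvec"],c["mtx"],None)[0].reshape(-1,2)
def ray(c,uv,z):
    R=cv2.Rodrigues(c["rvec"])[0]; o=-R.T@np.ravel(c["tvec"])
    d=R.T@np.linalg.solve(c["mtx"],[*uv,1.]); return o+d*(z-o[2])/d[2]
def J(p,P):
    P=np.atleast_2d(P)/1000; a=p[2]; c,s=np.cos(a),np.sin(a)
    return np.c_[p[0]+c*P[:,0]-s*P[:,1],p[1]+s*P[:,0]+c*P[:,1],P[:,2]]
def Ji(p,W):
    W=np.atleast_2d(W); d=W[:,:2]-p[:2]; c,s=np.cos(p[2]),np.sin(p[2])
    return 1000*np.c_[c*d[:,0]+s*d[:,1],-s*d[:,0]+c*d[:,1],W[:,2]]
def T(u,v): return ((u+.5)/5-.5+165,(v+.5)/5-.5+140)
def S(u,v): return ((u+.5)/6-.5+190,(v+.5)/6-.5+170)
E
python3 - <<'E'
from h import *
C=cams(); print([(-cv2.Rodrigues(c["rvec"])[0].T@np.ravel(c["tvec"])).round(3) for c in C.values()])
tp=[((60,89,0),T(262,172)),((-65,89,0),T(312,394)),((60,-64,34),T(537,92)),((60,15,58),T(390,116)),((60,-37,58),T(487,90))]
sp=[((-65,-64,0),S(355,390)),((60,-64,0),S(617,360)),((-65,-64,34),S(345,303)),((60,-64,34),S(621,292))]
def res(p):
    return np.r_[(proj(C["top"],J(p,[a for a,_ in tp]))-[b for _,b in tp]).ravel(),(proj(C["side"],J(p,[a for a,_ in sp]))-[b for _,b in sp]).ravel()]
r=least_squares(res,[.6,.0,.2],loss='soft_l1'); p=r.x; print(p); print(res(p).reshape(-1,2).round(1))
np.save("jig.npy",p)
k=ray(C["top"],T(527,322),.1); kj=Ji(p,k)[0]; print("knob jig",kj,"expected r82:",np.hypot(kj[0]-15,kj[1]+47),"theta",np.arctan2(kj[1]+47,15-kj[0]))
ks=S(341,160); print("knob proj side",proj(C["side"],k),ks)
print("pivot",proj(C["top"],J(p,[15,-47,75])),T(526,165))
for e in (T(116,256),T(161,530)): print("tube end",ray(C["top"],e,.0212),Ji(p,ray(C["top"],e,.0212)))
print("tube side ends",[S(160,175),S(420,155)],proj(C["side"],np.array([ray(C["top"],e,.0212) for e in (T(161,530),T(116,256))])))
E
```

```text
[array([0.371, 0.248, 1.013]), array([ 0.485, -0.712,  0.453])]
[0.5461037  0.24791088 0.22472297]
[[-0.8 -0.3]
 [-0.4  0.5]
 [ 0.  -0.4]
 [-0.2 -0.4]
 [ 0.2  0.1]
 [-0.3  0.5]
 [-0.5  0.6]
 [ 1.4  3.6]
 [-0.6  0.9]]
knob jig [-65.10777421 -24.63819834 100.        ] expected r82: 83.17034124489356 theta 0.27221704126188717
knob proj side [[245.07284087 195.57109632]] (246.41666666666666, 196.25)
pivot [[270.52751341 172.19137668]] (269.8, 172.6)
tube end [0.5357478  0.41976837 0.0212    ] [[ 28.20057531 169.84395362  21.2       ]]
tube end [0.39395831 0.39462844 0.0212    ] [[-115.6258368   176.93198834   21.2       ]]
tube side ends [(216.25, 198.75), (259.5833333333333, 195.41666666666666)] [[215.97252831 197.92553722]
 [259.14287403 195.05873423]]
```

The fit is sub-pixel apart from one point, a chamfered corner. The tube centre is at jig (-44, 173), 0.05 rad off the groove, and the arm angle is about 0.27 rad. Next is the roll, with the fingers spread along the tube.

Run:
```python
from h import *
arm.grip(.095)
arm.move_pose(tcp(-44,219,120),ori(-.05))
arm.servo_line(tcp(-44,219,8),.15)
print(get_t(),get_gripper_width(),get_ft_force().round(1) if hasattr(get_ft_force(),'round') else get_ft_force())
o=31.2
def go(x,yc,tip,v,a=0):
    arm.servo_line(tcp(x,yc+o,tip),v,frame=ori(a)); print(yc,round(get_t(),1),np.round(get_ft_force(),1))
go(-44,178,8,.1,-.05)
go(-44,130,8,.05,-.03)
go(-44,96,8,.05)
f=lambda yc:21*(89-yc)/69+22.2-13
go(-44,92,f(92),.05)
go(-44,55,f(55),.05)
c=imaging.read_camera("top"); cv2.imwrite("pics/r1.png",cv2.resize(c["pixels"][140:260,165:305],None,fx=4,fy=4))
```

```text
5.0583 0.09551525630545843 [-0.3  0.4 -0.3]
178 5.3 [ 0.4  0.2 -0. ]
130 6.4 [-0.   0.2 -1.3]
96 7.2 [-0.1 -0.1 -0.5]
92 7.5 [-0.   0.8 -0.1]
55 8.4 [0.4 3.  1.7]
```

View pics/r1.png

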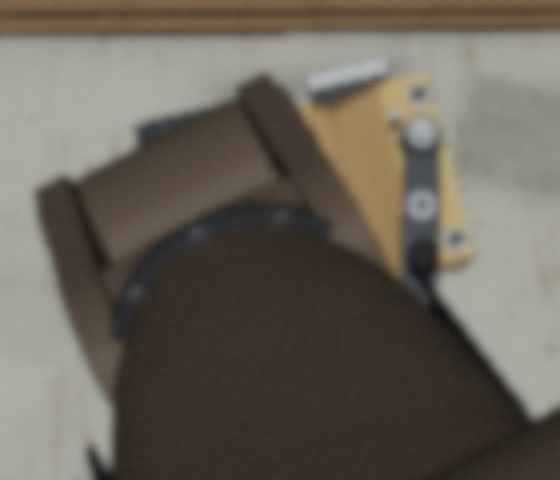

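The robot hides the tube in this picture, but the 3 N push fits a tube climbing the ramp. I'll continue over the crest.

Run:
```python
from h import *
o=31.2; f=lambda yc:21*(89-yc)/69+22.2-13
def go(x,yc,tip,v,a=0):
    arm.servo_line(tcp(x,yc+o,tip),v,frame=ori(a)); print(yc,round(get_t(),1),np.round(get_ft_force(),1))
go(-44,22,29,.05)
for y in (17,13,9,5): go(-44,y,28.5,.03)
c=imaging.read_camera("side"); 
arm.servo_line(tcp(-44,48,32),.1)
arm.servo_line(tcp(-44,60,150),.25)
arm.move_pose(tcp(-175,0,130),ori(np.pi/2))
arm.grip(.028)
d=cams(); print(get_t())
cv2.imwrite("pics/r2.png",np.vstack([cv2.resize(d["top"]["pixels"][150:225,195:305],None,fx=4,fy=4),cv2.resize(d["side"]["pixels"][180:245,200:310],None,fx=4,fy=4)]))
```

```text
22 9.3 [-0.8 -0.2 -0.2]
17 9.6 [ 0.2 -0.1  0.4]
13 9.9 [ 0.3 -0.7  0.2]
9 10.2 [ 0.2 -0.3 -0.3]
5 10.5 [ 0.5 -1.1 -0.1]
14.1667
```

View pics/r2.png

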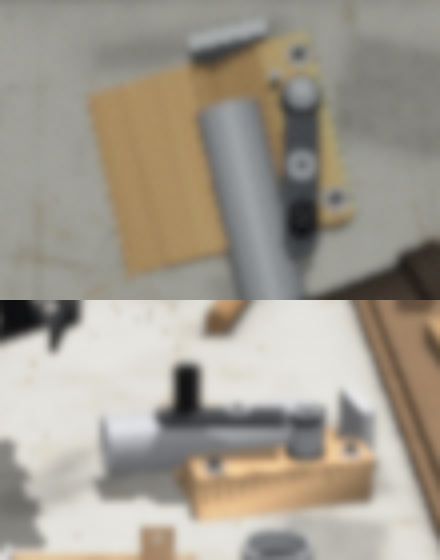

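The tube is seated in the vee. Its far end is at top pixel ≈(252,174.5), short of the stop, and its near end sticks out of the block. Next I'll push it endways in small force-guarded steps.

Run:
```python
from h import *
c=imaging.read_camera("top")
m=ray(c,((228.5)/4-.5+195,99/4-.5+150),.05); xe=Ji(p,m)[0]; print("far end",xe)
x0=xe[0]-140-10-12
arm.servo_line(tcp(x0-4,0,120),.25)
arm.servo_line(tcp(x0-4,0,30),.15); print(get_t(),get_gripper_width())
ax=J(p,[1,0,0])[0]-J(p,[0,0,0])[0]; ax/=np.linalg.norm(ax)
f0=np.array(get_ft_force()); x=-100.
arm.servo_line(tcp(x,0,30),.04); print(get_t(),np.dot(np.array(get_ft_force())-f0,ax))
while x<-84:
    x+=1; arm.servo_line(tcp(x,0,30),.03); F=np.dot(np.array(get_ft_force())-f0,ax); print(x,round(F,1),end="; ")
    if F<-7: break
print(get_t(),Ji(p,get_ee_pos()))
```

```text
far end [26.07616378 -1.02299901 50.        ]
15.2667 0.028530901430458187
16.4167 -0.9704071642136317
-99.0 -2.3; -98.0 -3.5; -97.0 -1.7; -96.0 -1.3; -95.0 -2.3; -94.0 -2.6; -93.0 -2.8; -92.0 -1.6; -91.0 -2.5; -90.0 -4.7; -89.0 -9.6; 19.1667 [[-9.00713240e+01 -4.07298743e-02  1.07880474e+02]]
```

The push force rose to 9.6 N with the tool at jig x = -90, exactly where the tube should reach the stop. Now the knob.

Run:
```python
from h import *
arm.servo_line(tcp(-112,0,32),.1)
arm.servo_line(tcp(-120,-5,125),.25)
arm.grip(0)
def pose(th,g,tip=73):
    u=np.array([-np.cos(th),np.sin(th)]); t=np.array([np.sin(th),np.cos(th)])
    q=np.array([15,-47])+82*u-(20+g)*t; return tcp(*q,tip),ori(-th),t
a=pose(.25,12,125); arm.move_pose(a[0],a[1])
c=imaging.read_camera("top"); cv2.imwrite("pics/k0.png",c["pixels"])
arm.servo_line(pose(.25,12)[0],.15); print(get_t(),get_gripper_width())
f0=np.array(get_ft_force())
def step(th,g,v):
    P,o,t=pose(th,g); arm.servo_line(P,v,frame=o)
    w=J(p,[*t,0])[0]-J(p,[0,0,0])[0]; w/=np.linalg.norm(w)
    F=np.dot(np.array(get_ft_force())-f0,w); print(round(th,2),g,round(F,1),end="; "); return F
step(.27,1,.06)
for th in np.linspace(.37,1.47,12):
    if step(th,0,.07)<-10: break
else:
    for th in np.arange(1.485,1.66,.013):
        if step(th,0,.03)<-5: break
print(get_t())
arm.servo_line(pose(th,15)[0],.1)
arm.servo_line(pose(th,15,180)[0],.25)
arm.movej([-.6,*get_joints()[1:]])
d=cams(); print(get_t(),get_ft_force())
cv2.imwrite("pics/r3.png",np.vstack([cv2.resize(d["top"]["pixels"][150:225,195:305],None,fx=4,fy=4),cv2.resize(d["side"]["pixels"][180:245,200:310],None,fx=4,fy=4)]))
cv2.imwrite("pics/full_top.png",d["top"]["pixels"])
a0=cv2.imread("pics/top0.png")
cv2.imwrite("pics/cmp.png",np.vstack([a0[100:300,:420],d["top"]["pixels"][100:300,:420]]))
```

```text
22.8083 0.0006387537414046743
0.27 1 2.4; 0.37 0 1.8; 0.47 0 0.0; 0.57 0 1.6; 0.67 0 1.6; 0.77 0 -0.3; 0.87 0 0.7; 0.97 0 0.3; 1.07 0 0.1; 1.17 0 -0.3; 1.27 0 -0.4; 1.37 0 -0.8; 1.47 0 -0.6; 1.48 0 -2.2; 1.5 0 -2.2; 1.51 0 -1.1; 1.52 0 -0.9; 1.54 0 -0.9; 1.55 0 -1.3; 1.56 0 -1.7; 1.58 0 -6.1; 28.3833
31.3583 [ 0.52344528 -0.5428087   0.22569056]
```

View pics/r3.png

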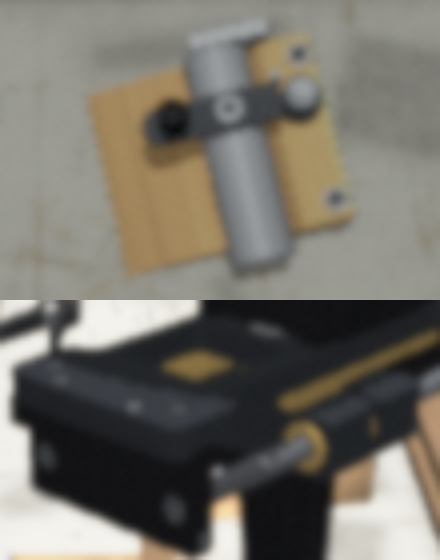

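View pics/cmp.png

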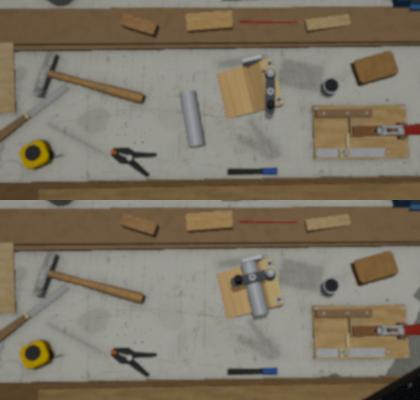

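The tube lies against the stop with the arm square across it, and nothing else appears to have moved. I'll do a quick numeric check and then hand in.

Run:
```python
from h import *
c=imaging.read_camera("top")
k=Ji(p,ray(c,(172/4-.4+195,118/4-.4+150),.1))[0]; print("knob",k,"theta",np.arctan2(k[1]+47,15-k[0]))
print("expected px near end top",(proj(c,J(p,[-80,0,50]))-[195,150])*4,"knob",(proj(c,J(p,[15,35,100]))-[195,150])*4)
a=cv2.cvtColor(cv2.imread("pics/top0.png"),cv2.COLOR_BGR2GRAY); b=cv2.cvtColor(c["pixels"],cv2.COLOR_BGR2GRAY)
d=cv2.morphologyEx((cv2.absdiff(a,b)>30).astype('uint8'),cv2.MORPH_OPEN,np.ones((2,2)))
print([s.tolist() for s in cv2.connectedComponentsWithStats(d)[2][1:] if s[4]>6])
arm.job_done(); print(get_t())
```

```text
knob [ 12.18824043  36.82749511 100.        ] theta 1.5372666860735145
expected px near end top [[264.47172666 258.2404135 ]] knob [[172.28291869 111.26435741]]
[[491, 131, 20, 11, 153], [472, 143, 40, 51, 1165], [244, 162, 12, 11, 83], [256, 173, 11, 10, 86], [232, 175, 21, 17, 257], [266, 181, 10, 10, 76], [351, 181, 161, 129, 11080], [253, 185, 10, 27, 97], [190, 192, 17, 57, 272], [266, 193, 11, 27, 216], [183, 203, 2, 8, 16], [253, 215, 12, 5, 42], [185, 217, 3, 9, 18], [187, 228, 2, 5, 10], [333, 275, 5, 2, 10], [304, 313, 12, 2, 24], [337, 313, 4, 3, 10], [436, 319, 3, 4, 11], [345, 337, 4, 4, 11], [290, 342, 40, 42, 1417], [368, 343, 4, 4, 12], [396, 365, 10, 14, 82], [264, 369, 10, 15, 92], [416, 372, 6, 5, 15], [422, 372, 12, 6, 32], [438, 375, 6, 4, 17], [455, 377, 5, 7, 21], [464, 376, 12, 8, 55]]
the job is handed in; nothing more can be done
the job is handed in; nothing more can be done
```

The job is handed in after about 31 s on the robot's clock. I rolled the tube up the ramp with both fingertips until it dropped into the vee, then pushed it endways to the stop. Last I pushed the drill-guide arm round by its knob to its stop and took the hand away.

**Tube:**
- The push force rose from about 2.5 N to 9.6 N with the tool at jig x = -90 mm, exactly where the tube should meet the stop. The last top picture shows the far end at the stop plate.
- By eye, the near end's lower edge lies about 4 px (roughly 10 mm) beyond where I projected its upper edge. I did not resolve this; some of it is the visible end face.

**Arm:**
- The force rose to 6.1 N at a commanded 1.58 rad, which matches the arm's stop.
- The camera estimate of the angle was 1.54 rad. The knob appeared about 1.7 px from its expected position, roughly 3 mm at the knob.

**Loose things:** The before-and-after top pictures show no change at the stub, marker, pencil or clamp. The only differences are the tube, the jig and the robot with its shadow. The sanding block looks unmoved by eye, but the robot's difference region overlaps its edge.

**Side view:** The robot hid the work from the side camera in the final picture, so these last picture checks come from the top camera only.

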